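# Steady the lens barrel and tighten its lock ring

## Robot

A 7-joint arm with a two-finger parallel gripper is mounted at the origin on the work surface. World frame = base frame: x ahead of the robot, y to its left, z up, the work surface at z = 0. Lengths are in m, angles in rad, forces in N, time in s.
With the tool pointing down it reaches from about 0.35 to 0.9 m from the base axis. Payload 7.2 kg.
Tool frame: the origin (TCP) lies on the centre line of the jaws, within the pads' length; the fingertips stand 14 mm ahead of it and the grasp point (between the pads) lies 5 mm behind it (r.tip_reach is the distance from the TCP to the fingertips, in m); z points along the fingers, y is the line along which they close (so a half turn about z gives the same grasp; the last joint's range is limited). The gripper opens to 88 mm and grips with 3 to 60 N. Pads are 20 mm wide; open, the fingers measure 115 mm over their backs; the gripper's body (75 mm by 178 mm) begins 61 mm behind the grasp point.
Start: joints at [1.16, 0.411, -0.013, 1.596, 0.006, 1.134, -0.082], TCP at [0.21, -0.589, 0.237] pointing down, gripper open.
Joint ranges: [-2.95, 2.95], [-0.29, 1.99], [-1.47, 1.44], [0.14, 2.54], [-1.03, 4.17], [0.13, 1.85], [-2.86, 2.86]. Speed limits (rad/s): [2.39, 2.39, 3.01, 3.01, 3.14, 3.14, 3.14].

## Interface

Orientations are given as [roll, pitch, yaw] about the fixed x, y, z axes, in that order (R = Rz(yaw) Ry(pitch) Rx(roll)).
In Python, from plant import r gives the robot as it stands. The module is installed in compiled form; this text tells all that it offers.
- The arm moves only by the tool play_rows, never from a script. Its argument "increments" is a list of rows, each an object with "translation": the shift along the world's x, y, z in mm, a list of three; "twist": the turn, a rotation vector about the world's x, y, z in degrees, a list of three; "hand": the opening, from 0 (shut) to 1 (fully open). In form: [{"translation": [dx, dy, dz], "twist": [ax, ay, az], "hand": hand}, ...]. A call has 1 to 8 rows; each row shifts and turns the commanded pose from where the row before left it; what a row does not reach is not made up. A row lasts 1/12 s, in which the tool goes at most 41.7 mm and 7.16 degrees, less where a joint would pass 70% of its speed; a pose out of reach is approached as far as the arm can. A call is refused whole if a number of a shift passes 41.7 or a number of a turn 7.16, either way. A call with a gripper value outside its range is refused whole. The fingers move at their own pace and stop on an object; "newtons" is the grip in N (left out, the last holds). Time passes only in rows, so rows that do not move let the fingers close. It gives the time, the measured TCP pose, the force, the opening and the grip force at its end, in the units of the state.
- r.state(): the state, without advancing time (a new reading comes with each control period).
- r.capture(name): name is "side" or "top"; returns the picture (480x640x3 uint8, red, green, blue); there is no depth.
- r.calibration(name): a dict with "camera_matrix" (3x3 intrinsics, pixels), "R" (3x3) and "t" (3): a world point X has camera coordinates R X + t. Camera axes: x right, y down, z forward; pixel columns grow to the right and rows downward; lengths in m; the calibration is good to about 2 mm. A picture is of the moment at which its call begins. calibration takes no time and is no camera call.
- r.hand_in(): hands the job in; it is judged then, once.
The state is a dict: "t": time; "joint_pos": joint angles; "qvel": joint speeds; "joint_torque": joint torques, N m; "ee_pos": TCP position; "tcp_rot": TCP orientation; "force": force on the tool from outside, world axes, zero at the start; "ft_torque": the same for the moment, N m; "opening": opening from 0.0 (shut) to 1.0 (fully open); "grip_force": force on a finger pad.
Only numpy, scipy, OpenCV 4.12 (cv2) and the standard library are available. Lean on these libraries where they do the work, as an engineer would, in place of code of your own. Each camera call takes 0.05 s, during which the arm holds its last target. There are 200 camera calls.

## Task

On the adjusting fixture, slide the two-pin steady fully home so that its pins straddle the barrel's lever and hold the barrel still, then turn the black knurled lock ring clockwise (seen from above) until it is firmly tight against the housing, tightening it to about 0.8 newton metres and never forcing it beyond 1.4. The barrel itself must not be turned out of its setting; leave the steady home, let go, and leave the other things on the bench where they are.

Things in the scene. Friction and masses are not known exactly. Their poses are not given: they have to be found in the camera images.
- fixture: Aluminium fixture fixed to the bench, base plate 300 x 120 x 12 mm. Origin on the barrel's upright axis at bench level; x level, from the rail towards the barrel; y across the rail; z up. The plate spans x -235 to +65 mm. The housing is a yoke round the barrel: posts at y +-43 mm and a top plate 70 (x) x 100 (y) x 10 mm, its upper face 85 mm above the bench.
- ring_grip (a point): Height to grip the lock ring: point on its axis, 8 mm below its upper face, 110 mm above the bench. The ring is a black knurled collar, 54 mm in diameter, 32 mm high, 86 to 118 mm above the bench, directly on the housing's top plate (keep fingertips over 87 mm). The barrel's end, 38 mm in diameter, stands 15 mm out of it, to 133 mm.
- ring_turn (a joint): Turn of the ring on the barrel, rad, growing clockwise from above. Tight at 3.40, a hard end where torque rises steeply; starts 1.0 to 2.0 rad short of it, so it may need two grasps. Turning takes about 0.28 N m of drag, which turns an unheld barrel along (the barrel resists with only 0.05 N m). It stays where it is left and does not visibly rise or fall.
- barrel_turn (a joint): Turn of the aluminium lens barrel in the housing (its setting), rad, clockwise from above positive; 0 when its lever points straight along the fixture's -x, to the steady. Starts within 0.05 of 0; it is to stay within 0.08 of 0.
- barrel: The lens barrel, with its lever: a level steel round bar, 10 mm in diameter with a round end, 50 mm above the bench, sticking out through the open yoke towards the steady. Origin on the barrel's axis at bench level, lever along its own -x. With the steady home, torque on the ring presses the lever on one pin, 55 mm from the barrel's axis.
- lever_tip (a point): Outer end of the lever, 71 mm from the barrel's axis, 50 mm above the bench.
- steady_grip (a point): Height to grip the steady: point in its upright black grip, 14 mm below the top, 74 mm above the bench. The grip is 24 mm along fixture x, 12 mm thick along fixture y, 32 to 88 mm above the bench, on a steel slide running on the rail along fixture x.
- steady_travel (a joint): Travel of the steady along fixture +x, towards the barrel, m: 0 farthest out, 0.060 fully home at a hard stop (grip then 115 mm and pins 55 mm from the barrel's axis). Starts between 0 and 0.025. Rubs with about 4 N and stays where it is left.
- steady: The sliding steady. It carries two upright steel pins: 10 mm in diameter, 13 mm clear gap along fixture y, tops 67 mm above the bench, 60 mm from the grip towards the barrel. They go to either side of the lever, and their round faces guide a slightly turned lever in. Origin below the grip at bench level, axes as the fixture's.
- objective: Bystander: spare objective lens, 34 mm diameter, 45 mm high, standing beside the fixture. Leave alone.
- spare_ring: Bystander: spare black ring, 48 mm diameter, 12 mm high, flat on the bench beside the rail. Leave alone.
- cleaner: Bystander: small bottle, 44 mm diameter, 95 mm high. Leave alone.
- parts_tray: Bystander: open grey tray, 160 x 120 x 30 mm. Leave alone.
- driver: Bystander: screwdriver, 150 mm long, lying. Leave alone.
- dish: Bystander: white ceramic dish, 70 mm diameter, 20 mm high. Leave alone.
- gauge: Bystander: brass gauge cylinder, 40 mm diameter, 30 mm high. Leave alone.

How it is judged:
On the way, in this order (a step that is already met when the one before it is completed fails the run):
1. the steady is fully home (within 3 mm), its pins about the lever, the barrel within 0.08 rad of its setting (value of joint steady_travel above 0.057 m and value of joint barrel_turn between -0.08 and 0.08 rad), for 0.1 s.
2. the ring is tight (within 0.06 rad of its hard end) and tightened with the barrel held: its lever presses on the steady with more than 8 N (about 0.5 N m on the ring) (value of joint steady_travel above 0.057 m and value of joint ring_turn above 3.34 rad and contact force between steady and barrel above 8 N), for 0.1 s.
At the end, for the whole second after the job is handed in: The steady is home (travel over 57 mm), the lock ring is tight (within 0.06 rad of its hard end), the barrel is within 0.08 rad of its setting, and all is at rest and let go (all of step 1 and value of joint ring_turn above 3.34 rad and velocity of joint each of ring_turn, barrel_turn below 0.05 rad/s); the robot touches nothing.
It fails at once if the barrel is turned out of its setting (more than 0.12 rad) (value of joint barrel_turn below -0.12 rad or value of joint barrel_turn above 0.12 rad).
It fails at once if the ring is forced: the lever presses on the steady with more than 25 N (about 1.4 N m) (contact force between steady and barrel above 25 N).
It fails at once if a bystander is moved more than 25 mm (distance of any of objective, spare_ring, cleaner, parts_tray, driver, dish, gauge from where it was at the start of the episode above 0.025 m).
It also fails if it takes over 72 s, if anything falls off the work surface, if the arm or the gripper's body presses on something with over 40 N, if the wrist force passes 120 N, or if a joint passes its speed limit or range.

## Working session

There is one attempt and no reset: what is moved stays moved. The work goes in short steps, Python scripts to look and compute and a tool call to move; the robot and the scene stay as the last step left them, time stands still between calls to the robot, and variables do not carry over. Pictures are saved under pics/ and viewed, at most 10 in all, crops included, and the job is handed in when it is done.

Besides the shell and the picture viewer there is one more tool, called after "Request:" by a JSON object that holds its "op" and its "data", one argument or row to a line. play_rows: Moves the arm, as the interface text tells. Its arguments: {"type":"object","properties":{"increments":{"type":"array","items":{"type":"object","properties":{"translation":{"type":"array","items":{"type":"number"}},"twist":{"type":"array","items":{"type":"number"}},"hand":{"type":"number"}}}},"newtons":{"type":"number"}},"required":["increments"]}

```bash
mkdir -p pics
python3 - <<'E'
from plant import r
import cv2
s=r.state();print({k:s[k] for k in s})
for n in("side","top"):
    cv2.imwrite(f"pics/{n}0.png",r.capture(n)[:,:,::-1]);c=r.calibration(n);print(n,c)
print(r.tip_reach)
E
```

```text
{'t': 0.0, 'joint_pos': array([ 1.15975775,  0.41190358, -0.01270899,  1.59701523,  0.00561892,
        1.13429964, -0.08220394]), 'qvel': array([-1.54093978e-03, -2.33076678e-04, -4.06242307e-04, -9.01311771e-04,
       -5.57894535e-04,  2.89381656e-04, -3.98842882e-05]), 'joint_torque': array([ 1.40801349e-03, -5.87955701e+01,  6.42881189e-01, -2.91077060e+01,
       -5.36811096e-02,  1.80767232e-02,  1.25047627e-04]), 'ee_pos': array([ 0.20989781, -0.58819965,  0.23581859]), 'tcp_rot': array([-3.14000795e+00,  1.30872768e-04,  3.42864464e-01]), 'force': array([-0.21106553, -0.4414935 ,  0.7085319 ]), 'ft_torque': array([-0.03716723, -0.02141454,  0.01390856]), 'grip_force': 0.0, 'opening': 1.000357046782542}
side {'camera_matrix': array([[542.05737333,   0.        , 328.70282033],
       [  0.        , 542.05737333, 237.57066333],
       [  0.        ,   0.        ,   1.        ]]), 'R': array([[-0.87270021, -0.48825127,  0.00224538],
       [-0.3815333 ,  0.67906845, -0.62713506],
       [ 0.30467472, -0.54815758, -0.7789073 ]]), 't': array([0.48999561, 0.25036551, 1.05820724])}
top {'camera_matrix': array([[508.98281049,   0.        , 319.47332831],
       [  0.        , 508.98281049, 245.71674192],
       [  0.        ,   0.        ,   1.        ]]), 'R': array([[-0.00197772, -0.99996518,  0.00810732],
       [-0.99297014,  0.00100426, -0.11836082],
       [ 0.11834856, -0.00828441, -0.99293755]]), 't': array([0.0237254 , 0.55672208, 1.2929009 ])}
0.014
```

View pics/side0.png

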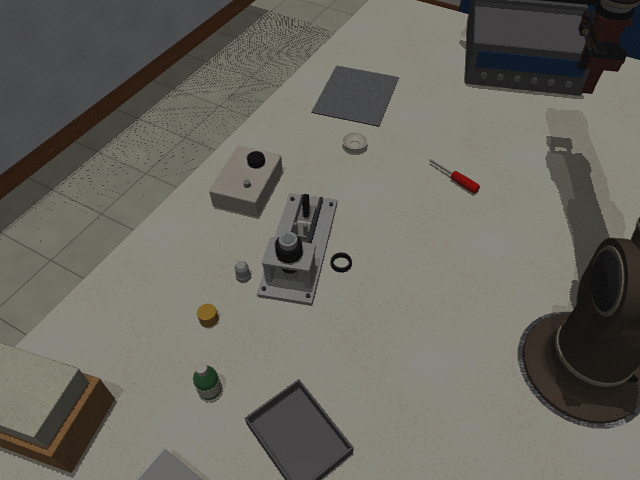

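View pics/top0.png

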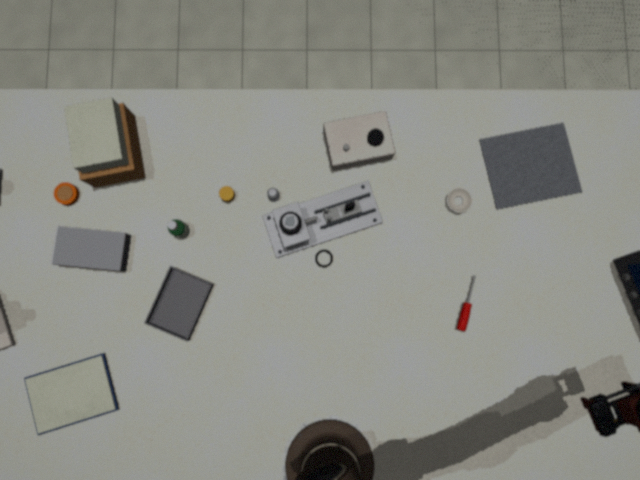

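The top view shows the fixture at (262–382, 182–257), with the ring near (290,222) and the grip near (350,207). The side view shows the barrel near (289,242) and the grip near (306,205). Next, enlarged crops for measuring.

```bash
cat > h.py <<'E'
import numpy as np,cv2
from plant import r
def ray(n,u,v,z):
    c=r.calibration(n);R,t=c["R"],c["t"];d=R.T@np.linalg.inv(c["camera_matrix"])@[u,v,1];o=-R.T@t
    return o+d*(z-o[2])/d[2]
def proj(n,X):
    c=r.calibration(n);p=c["camera_matrix"]@(c["R"]@np.array(X,float)+c["t"]);return p[:2]/p[2]
def fix(o,yaw,p):
    c,s=np.cos(yaw),np.sin(yaw);return np.array([o[0]+c*p[0]-s*p[1],o[1]+s*p[0]+c*p[1],p[2]])
E
python3 - <<'E'
import cv2,numpy as np
a=cv2.imread("pics/top0.png")[175:265,255:390]; b=cv2.imread("pics/side0.png")[185:305,250:350]
a=cv2.resize(a,None,fx=5.9,fy=5.9,interpolation=cv2.INTER_CUBIC);b=cv2.resize(b,None,fx=5,fy=5,interpolation=cv2.INTER_CUBIC)
cv2.imwrite("pics/topc.png",a);cv2.imwrite("pics/sidec.png",b)
E
```

```text
(no output)
```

View pics/topc.png

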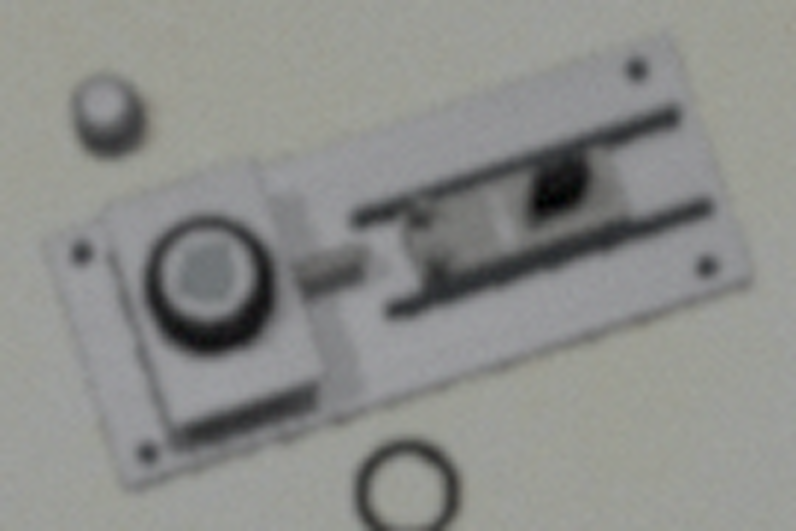

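View pics/sidec.png

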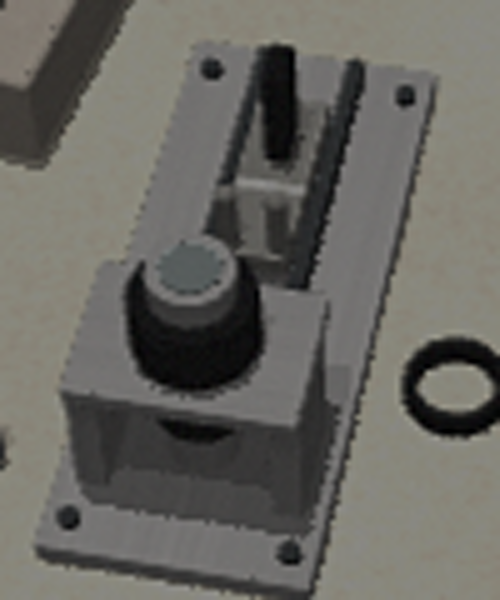

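Run:
```python
from h import *
from scipy.optimize import least_squares
T=lambda x,y:np.array([255+(x+.5)/5.9-.5,175+(y+.5)/5.9-.5]); S=lambda x,y:np.array([250+(x+.5)/5-.5,185+(y+.5)/5-.5])
P=[(65,60,12),(65,-60,12),(-235,60,12),(-235,-60,12),(0,0,133),(-35,-50,85),(-35,50,85),(35,50,85),(35,-50,85)]
t=[(132,490),(47,240),(750,283),(668,38),(208,272),(258,162),(318,385),(172,432),(105,208)]
s=[(312,600),(38,550),(437,75),(200,40),(190,268),(108,262),(328,290),(297,425),(62,392)]
def res(q,which=(0,1)):
    o=[]
    for p,a,b in zip(P,t,s):
        X=fix(q[:2],q[2],np.array(p)/1e3)
        if 0 in which:o+=list(proj("top",X)-T(*a))
        if 1 in which:o+=list(proj("side",X)-S(*b))
    return o
for w in((0,),(1,),(0,1)):
    f=least_squares(res,[.6,.05,1.8],args=(w,),loss="soft_l1");print(f.x,np.degrees(f.x[2]),np.round(res(f.x,w),1))
q=f.x
for n,c in(("top",T(562,185)),("side",S(277,50))):
    g=ray(n,*c,.088);d=g[:2]-q[:2];print(n,g,"fix",d@[np.cos(q[2]),np.sin(q[2])],d@[-np.sin(q[2]),np.cos(q[2])])
a=ray("top",*T(362,262),.05);d=a[:2]-q[:2];print("tip",d@[np.cos(q[2]),np.sin(q[2])],d@[-np.sin(q[2]),np.cos(q[2])])
print("grip0",fix(q[:2],q[2],(-.175,0,.074)))
```

```text
[0.60431906 0.0951367  1.88847787] 108.20181155796308 [-1.2  0.3 -0.6  0.   1.4  0.2  0.6 -0.1  0.1  0.6 -0.4 -0.4  1.8 -0.9
 -0.  -0.2 -0.8  0.3]
[0.60163717 0.0954774  1.89488793] 108.56908102624385 [ 0.1 -1.7 -0.7 -0.7  0.2 -0.3 -0.4  0.   0.5  0.5 -1.  -0.2  1.2  1.1
  0.5  0.8 -0.4 -0. ]
[0.60286409 0.09512785 1.89280775] 108.44989553295369 [-1.1  0.9 -0.4 -2.  -0.6  0.7 -1.1 -1.1  1.4  0.3  0.1 -0.5  0.4  0.1
 -0.6 -0.3  0.1  1.2  0.   0.1 -0.5  0.1 -1.3 -0.6  1.9 -0.4  0.8  0.8
  0.1  0.4  0.   0.5 -0.9  1.  -0.8 -0.4]
top [ 0.65109552 -0.05339507  0.088     ] fix -0.1561530078049167 0.001251452672962329
side [ 0.65713195 -0.06102001  0.088     ] fix -0.165296406044037 -0.0020616039354222
tip -0.06665445139465338 -0.000434898832752796
grip0 [ 0.65824726 -0.07087729  0.074     ]
```

Both views agree: the fixture origin is at (0.603, 0.095) with yaw ≈108.4°. The grip sits about 160 mm from the axis (steady travel ≈14 mm), near world (0.654, −0.057). I'll move over the grip now.

Request:
{"op": "play_rows", "data": {
  "increments": [
    {"translation":[26,31,0],"twist":[0,0,5.5],"hand":1},
    {"translation":[26,31,0],"twist":[0,0,5.5],"hand":1},
    {"translation":[26,31,0],"twist":[0,0,5.5],"hand":1},
    {"translation":[26,31,0],"twist":[0,0,5.5],"hand":1},
    {"translation":[26,31,0],"twist":[0,0,5.5],"hand":1},
    {"translation":[26,31,0],"twist":[0,0,5.5],"hand":1},
    {"translation":[26,31,0],"twist":[0,0,5.5],"hand":1},
    {"translation":[26,31,0],"twist":[0,0,5.5],"hand":1}
  ]
}}

```text
t: 0.77
ee_pos: [0.4188, -0.3389, 0.2366]
tcp_rot: [-3.141, 0.0, 1.115]
force: [1.4, -0.0, -0.6]
opening: 0.997
grip_force: 0.0
```

Request:
{"op": "play_rows", "data": {
  "increments": [
    {"translation":[26,31,0],"twist":[0,0,5.5],"hand":1},
    {"translation":[26,31,0],"twist":[0,0,5.5],"hand":1},
    {"translation":[26,31,0],"twist":[0,0,5.5],"hand":1},
    {"translation":[26,31,0],"twist":[0,0,5.5],"hand":1},
    {"translation":[26,31,0],"twist":[0,0,5.5],"hand":1},
    {"translation":[26,31,0],"twist":[0,0,5.5],"hand":1},
    {"translation":[26,31,0],"twist":[0,0,5.5],"hand":1},
    {"translation":[0,0,0],"twist":[0,0,0],"hand":1}
  ]
}}

```text
t: 1.43
ee_pos: [0.6037, -0.1145, 0.2363]
tcp_rot: [3.138, -0.005, 1.798]
force: [-0.4, 0.7, 0.3]
opening: 1.002
grip_force: 0.0
```

Request:
{"op": "play_rows", "data": {
  "increments": [
    {"translation":[25,28,0],"twist":[0,0,2.7],"hand":1},
    {"translation":[25,28,0],"twist":[0,0,2.7],"hand":1},
    {"translation":[0,0,-30],"twist":[0,0,0],"hand":0.6},
    {"translation":[0,0,-30],"twist":[0,0,0],"hand":0.6},
    {"translation":[0,0,-10],"twist":[0,0,0],"hand":0.6},
    {"translation":[0,0,0],"twist":[0,0,0],"hand":0.6},
    {"translation":[0,0,0],"twist":[0,0,0],"hand":0.6}
  ]
}}

```text
t: 2.02
ee_pos: [0.6498, -0.0682, 0.1668]
tcp_rot: [-3.141, -0.0, 1.876]
force: [0.3, 0.8, -0.1]
opening: 0.657
grip_force: 0.0
```

Run:
```python
from h import *
a=r.capture("side")[:,:,::-1];b=r.capture("top")[:,:,::-1]
cv2.imwrite("pics/c2.png",np.hstack([cv2.resize(a[150:310,230:390],(480,480)),cv2.resize(b[160:270,270:380],(320,320)).__class__(0) if 0 else cv2.copyMakeBorder(cv2.resize(b[160:270,270:380],(320,320)),0,160,0,0,0)]))
print(r.state()["ee_pos"],r.state()["tcp_rot"])
```

```text
[ 0.65086868 -0.06813847  0.16852674] [3.13938817e+00 8.98556693e-04 1.87592715e+00]
```

View pics/c2.png

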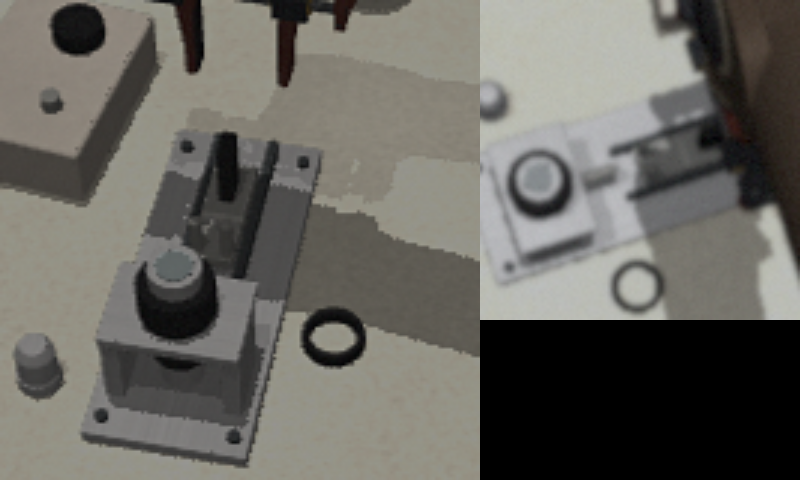

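The tips straddle the grip in the side view (crop ~(193,70) and (285,85); grip at (228,165)). I'll correct (+2.5, +11) mm and descend.

Request:
{"op": "play_rows", "data": {
  "increments": [
    {"translation":[2.5,11,0],"twist":[0,0,1],"hand":0.6},
    {"translation":[0,0,-30],"twist":[0,0,0],"hand":0.6},
    {"translation":[0,0,-30],"twist":[0,0,0],"hand":0.6},
    {"translation":[0,0,-30],"twist":[0,0,0],"hand":0.6},
    {"translation":[0,0,-9],"twist":[0,0,0],"hand":0.6},
    {"translation":[0,0,0],"twist":[0,0,0],"hand":0.6},
    {"translation":[0,0,0],"twist":[0,0,0],"hand":0.6}
  ]
}}

```text
t: 2.7
ee_pos: [0.6534, -0.0561, 0.069]
tcp_rot: [3.14, 0.0, 1.895]
force: [0.3, 0.4, 1.0]
opening: 0.602
grip_force: 0.0
```

Request:
{"op": "play_rows", "data": {
  "increments": [
    {"translation":[0,0,0],"hand":0},
    {"translation":[0,0,0],"hand":0},
    {"translation":[0,0,0],"hand":0},
    {"translation":[0,0,0],"hand":0},
    {"translation":[0,0,0],"hand":0},
    {"translation":[0,0,0],"hand":0}
  ],
  "newtons": 30
}}

```text
invalid input
```

Request:
{"op": "play_rows", "data": {
  "increments": [
    {"translation":[0,0,0],"twist":[0,0,0],"hand":0},
    {"translation":[0,0,0],"twist":[0,0,0],"hand":0},
    {"translation":[0,0,0],"twist":[0,0,0],"hand":0},
    {"translation":[0,0,0],"twist":[0,0,0],"hand":0},
    {"translation":[0,0,0],"twist":[0,0,0],"hand":0},
    {"translation":[0,0,0],"twist":[0,0,0],"hand":0},
    {"translation":[0,0,0],"twist":[0,0,0],"hand":0},
    {"translation":[0,0,0],"twist":[0,0,0],"hand":0}
  ],
  "newtons": 30
}}

```text
t: 3.37
ee_pos: [0.6557, -0.0557, 0.0682]
tcp_rot: [3.135, 0.0, 1.895]
force: [11.1, 1.6, -5.6]
opening: 0.136
grip_force: 30.0
```

Request:
{"op": "play_rows", "data": {
  "increments": [
    {"translation":[2.5,0.8,0],"twist":[0,0,0],"hand":0},
    {"translation":[-2.5,7.6,0],"twist":[0,0,0],"hand":0},
    {"translation":[-2.5,7.6,0],"twist":[0,0,0],"hand":0},
    {"translation":[-2.5,7.6,0],"twist":[0,0,0],"hand":0},
    {"translation":[-2.5,7.6,0],"twist":[0,0,0],"hand":0},
    {"translation":[0,0,0],"twist":[0,0,0],"hand":0}
  ],
  "newtons": 30
}}

```text
t: 3.87
ee_pos: [0.6454, -0.0242, 0.0681]
tcp_rot: [3.14, 0.0, 1.895]
force: [2.4, 2.5, 0.9]
opening: 0.135
grip_force: 30.0
```

Request:
{"op": "play_rows", "data": {
  "increments": [
    {"translation":[-1.3,3.8,0],"twist":[0,0,0],"hand":0},
    {"translation":[-1.3,3.8,0],"twist":[0,0,0],"hand":0},
    {"translation":[0,0,0],"twist":[0,0,0],"hand":0}
  ]
}}

```text
t: 4.12
ee_pos: [0.6433, -0.018, 0.0682]
tcp_rot: [3.14, 0.001, 1.894]
force: [4.2, -0.5, 0.6]
opening: 0.136
grip_force: 30.0
```

Request:
{"op": "play_rows", "data": {
  "increments": [
    {"translation":[-1.3,3.8,0],"twist":[0,0,0],"hand":0},
    {"translation":[0,0,0],"twist":[0,0,0],"hand":0},
    {"translation":[0,0,0],"twist":[0,0,0],"hand":0}
  ]
}}

```text
t: 4.37
ee_pos: [0.6423, -0.0149, 0.0681]
tcp_rot: [3.14, 0.001, 1.894]
force: [5.1, -1.6, 1.2]
opening: 0.136
grip_force: 30.0
```

Request:
{"op": "play_rows", "data": {
  "increments": [
    {"translation":[-1,3,0],"twist":[0,0,0],"hand":0},
    {"translation":[0,0,0],"twist":[0,0,0],"hand":0},
    {"translation":[0,0,0],"twist":[0,0,0],"hand":0}
  ]
}}

```text
t: 4.62
ee_pos: [0.6422, -0.0147, 0.0682]
tcp_rot: [3.139, 0.004, 1.892]
force: [9.1, -7.8, -0.4]
opening: 0.134
grip_force: 30.0
```

Request:
{"op": "play_rows", "data": {
  "increments": [
    {"translation":[-1,3,0],"twist":[0,0,0],"hand":0},
    {"translation":[0,0,0],"twist":[0,0,0],"hand":0},
    {"translation":[0,0,0],"twist":[0,0,0],"hand":0}
  ]
}}

```text
t: 4.87
ee_pos: [0.6421, -0.0145, 0.0682]
tcp_rot: [3.139, 0.007, 1.89]
force: [11.3, -13.7, -1.6]
opening: 0.135
grip_force: 30.0
```

The slide stops dead at y≈−0.0145 with 16 N. That matches the stop geometry: 115 mm ahead is (0.605, 0.095). I'll relieve the push, open and lift.

Request:
{"op": "play_rows", "data": {
  "increments": [
    {"translation":[0.6,-2,0],"twist":[0,0,0],"hand":0},
    {"translation":[0,0,0],"twist":[0,0,0],"hand":0.4},
    {"translation":[0,0,0],"twist":[0,0,0],"hand":0.4},
    {"translation":[0,0,0],"twist":[0,0,0],"hand":0.4},
    {"translation":[0,0,30],"twist":[0,0,0],"hand":0.4},
    {"translation":[0,0,40],"twist":[0,0,0],"hand":1},
    {"translation":[0,0,30],"twist":[0,0,0],"hand":1},
    {"translation":[0,0,0],"twist":[0,0,0],"hand":1}
  ]
}}

```text
t: 5.53
ee_pos: [0.6424, -0.0085, 0.1742]
tcp_rot: [3.133, 0.002, 1.896]
force: [1.8, 0.5, 0.3]
opening: 0.587
grip_force: 0.0
```

Run:
```python
from h import *
s=r.state();print(s["ee_pos"],s["joint_pos"],s["force"],s["ft_torque"])
```

```text
[ 0.64239    -0.00846835  0.17415217] [ 0.29926804  0.547681   -0.52306557  1.60028174  0.30221904  1.06645928
  0.01925451] [1.76571077 0.47857193 0.31252669] [-0.01217723 -0.1110688   0.00760568]
```

Request:
{"op": "play_rows", "data": {
  "increments": [
    {"translation":[-9.3,26,0],"twist":[0,0,7],"hand":1},
    {"translation":[-9.3,26,0],"twist":[0,0,7],"hand":1},
    {"translation":[-9.3,26,0],"twist":[0,0,7],"hand":1},
    {"translation":[-9.3,25,0],"twist":[0,0,7],"hand":1},
    {"translation":[0,0,0],"twist":[0,0,7],"hand":1},
    {"translation":[0,0,0],"twist":[0,0,7],"hand":1},
    {"translation":[0,0,0],"twist":[0,0,7],"hand":1},
    {"translation":[0,0,0],"twist":[0,0,7],"hand":1}
  ]
}}

```text
t: 6.2
ee_pos: [0.6016, 0.0938, 0.1672]
tcp_rot: [-3.141, -0.001, 2.879]
force: [0.3, -0.2, 0.3]
opening: 1.0
grip_force: 0.0
```

Request:
{"op": "play_rows", "data": {
  "increments": [
    {"translation":[0,0,0],"twist":[0,0,7],"hand":1},
    {"translation":[0,0,0],"twist":[0,0,7],"hand":1},
    {"translation":[0,0,0],"twist":[0,0,7],"hand":1},
    {"translation":[0,0,0],"twist":[0,0,0],"hand":1},
    {"translation":[0,0,0],"twist":[0,0,0],"hand":1}
  ]
}}

```text
t: 6.62
ee_pos: [0.602, 0.0932, 0.1672]
tcp_rot: [3.141, -0.001, -3.048]
force: [1.0, 0.4, -0.1]
opening: 1.0
grip_force: 0.0
```

Run:
```python
from h import *
s=r.state();print(s["ee_pos"],s["tcp_rot"],s["joint_pos"],s["force"],s["ft_torque"])
a=r.capture("side")[:,:,::-1];b=r.capture("top")[:,:,::-1]
cv2.imwrite("pics/c3.png",np.hstack([cv2.resize(a[180:310,230:360],(480,480)),cv2.copyMakeBorder(cv2.resize(b[160:270,270:380],(320,320)),0,160,0,0,0)]))
```

```text
[0.60195314 0.0932432  0.16715104] [ 3.14098029e+00 -1.28022860e-03 -3.04799874e+00] [ 0.3561348   0.59919656 -0.85254159  1.67077795  0.49474446  1.10288878
  1.02430264] [ 0.96372833  0.40221065 -0.13522341] [ 0.04097414 -0.08265751  0.00090451]
```

View pics/c3.png

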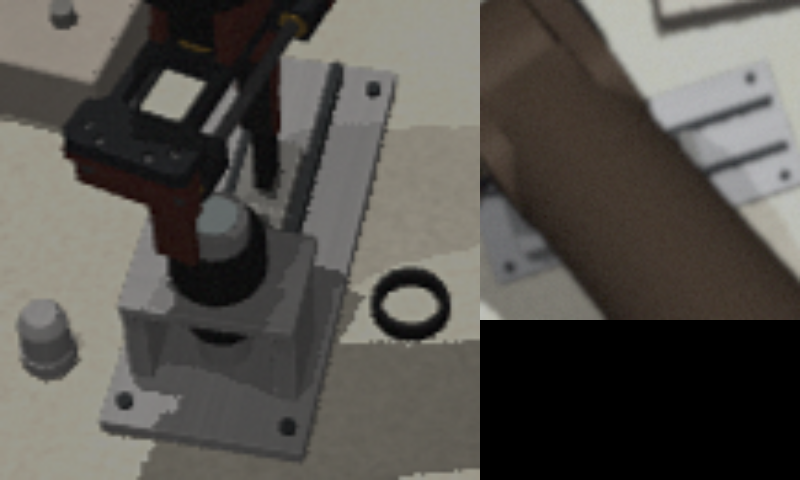

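The gripper straddles the barrel end; the visible fingertip at crop (180,250) is still above the ring. I'll correct (+3, +2) mm and descend 62 mm.

Request:
{"op": "play_rows", "data": {
  "increments": [
    {"translation":[3,2,0],"twist":[0,0,0],"hand":1},
    {"translation":[0,0,-20],"twist":[0,0,0],"hand":1},
    {"translation":[0,0,-20],"twist":[0,0,0],"hand":1},
    {"translation":[0,0,-15],"twist":[0,0,0],"hand":1},
    {"translation":[0,0,-7],"twist":[0,0,0],"hand":1},
    {"translation":[0,0,0],"twist":[0,0,0],"hand":1},
    {"translation":[0,0,0],"twist":[0,0,0],"hand":1}
  ]
}}

```text
t: 7.3
ee_pos: [0.6056, 0.0953, 0.1058]
tcp_rot: [3.141, -0.0, -3.045]
force: [-0.3, -0.5, -1.1]
opening: 1.001
grip_force: 0.0
```

Request:
{"op": "play_rows", "data": {
  "increments": [
    {"translation":[0,0,0],"twist":[0,0,0],"hand":0},
    {"translation":[0,0,0],"twist":[0,0,0],"hand":0},
    {"translation":[0,0,0],"twist":[0,0,0],"hand":0},
    {"translation":[0,0,0],"twist":[0,0,0],"hand":0},
    {"translation":[0,0,0],"twist":[0,0,0],"hand":0},
    {"translation":[0,0,0],"twist":[0,0,0],"hand":0}
  ],
  "newtons": 30
}}

```text
t: 7.8
ee_pos: [0.6055, 0.0969, 0.1061]
tcp_rot: [3.139, 0.001, -3.044]
force: [0.3, 2.9, -0.5]
opening: 0.612
grip_force: 30.0
```

```bash
cat > s.py <<'E'
from h import *
s=r.state();print(s["t"],s["ee_pos"].round(4),s["tcp_rot"].round(3),s["force"].round(1),s["ft_torque"].round(3),s["opening"]*88,s["joint_pos"].round(2))
E
python3 s.py
```

```text
7.8 [0.6055 0.0969 0.1061] [ 3.139e+00  1.000e-03 -3.044e+00] [ 0.3  2.9 -0.5] [ 0.394 -0.386 -0.016] 53.858394224851835 [ 0.32  0.67 -0.81  1.71  0.56  1.    0.98]
```

Request:
{"op": "play_rows", "data": {
  "increments": [
    {"translation":[0,1.2,0],"twist":[0,0,0],"hand":0},
    {"translation":[0,0,0],"twist":[0,0,-4],"hand":0},
    {"translation":[0,0,0],"twist":[0,0,-4],"hand":0},
    {"translation":[0,0,0],"twist":[0,0,-4],"hand":0},
    {"translation":[0,0,0],"twist":[0,0,-4],"hand":0},
    {"translation":[0,0,0],"twist":[0,0,-4],"hand":0},
    {"translation":[0,0,0],"twist":[0,0,0],"hand":0},
    {"translation":[0,0,0],"twist":[0,0,0],"hand":0}
  ],
  "newtons": 45
}}

```text
t: 8.47
ee_pos: [0.6056, 0.0967, 0.1061]
tcp_rot: [3.141, 0.0, 2.892]
force: [-0.8, 2.2, 4.1]
opening: 0.606
grip_force: 45.0
```

```bash
python3 s.py
```

```text
8.4667 [0.6056 0.0967 0.1061] [3.141 0.    2.892] [-0.8  2.2  4.1] [ 0.51   0.171 -0.034] 53.3278511817506 [ 0.27  0.64 -0.73  1.72  0.5   0.98  0.67]
```

Request:
{"op": "play_rows", "data": {
  "increments": [
    {"translation":[0,0.5,0],"twist":[0,0,-3],"hand":0},
    {"translation":[0,0,0],"twist":[0,0,-3],"hand":0},
    {"translation":[0,0,0],"twist":[0,0,-3],"hand":0},
    {"translation":[0,0,0],"twist":[0,0,-3],"hand":0}
  ]
}}

```text
t: 8.8
ee_pos: [0.6056, 0.0966, 0.106]
tcp_rot: [-3.141, 0.0, 2.68]
force: [-0.7, 1.7, 5.0]
opening: 0.607
grip_force: 45.0
```

```bash
python3 s.py
python3 - <<'E'
from h import *
a=r.capture("side")[:,:,::-1]
cv2.imwrite("pics/c4.png",cv2.resize(a[180:310,230:360],(520,520),interpolation=2))
E
```

```text
8.8 [0.6056 0.0966 0.106 ] [-3.141  0.     2.68 ] [-0.7  1.7  5. ] [0.163 0.224 0.286] 53.40282370306862 [ 0.24  0.63 -0.68  1.72  0.46  0.96  0.49]
```

View pics/c4.png

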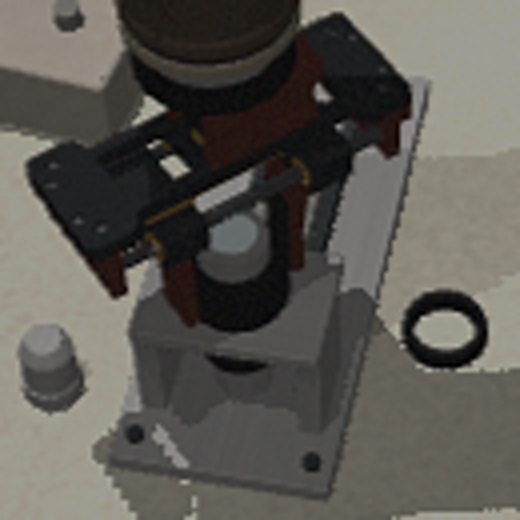

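Turning drag reads 0.286 N m, so ft_torque z is trustworthy while moving. I'll drop the grip to 20 N so that pad slip limits the torque during the search.

Request:
{"op": "play_rows", "data": {
  "increments": [
    {"translation":[0,0,0],"twist":[0,0,0],"hand":0},
    {"translation":[0,0,0],"twist":[0,0,0],"hand":0},
    {"translation":[0,0,0],"twist":[0,0,-3],"hand":0},
    {"translation":[0,0,0],"twist":[0,0,-3],"hand":0},
    {"translation":[0,0,0],"twist":[0,0,-3],"hand":0},
    {"translation":[0,0,0],"twist":[0,0,-3],"hand":0},
    {"translation":[0,0,0],"twist":[0,0,-3],"hand":0},
    {"translation":[0,0,0],"twist":[0,0,-3],"hand":0}
  ],
  "newtons": 20
}}

```text
t: 9.52
ee_pos: [0.6055, 0.0965, 0.106]
tcp_rot: [-3.141, 0.0, 2.367]
force: [-2.7, 0.9, 7.1]
opening: 0.612
grip_force: 20.0
```

```bash
python3 s.py
```

```text
9.5167 [0.6055 0.0965 0.106 ] [-3.141  0.     2.367] [-2.7  0.9  7.1] [0.127 0.458 0.302] 53.8706868646124 [ 0.19  0.61 -0.6   1.72  0.41  0.94  0.22]
```

Request:
{"op": "play_rows", "data": {
  "increments": [
    {"translation":[0,0,0],"twist":[0,0,-1.5],"hand":0},
    {"translation":[0,0,0],"twist":[0,0,-1.5],"hand":0},
    {"translation":[0,0,0],"twist":[0,0,-1.5],"hand":0},
    {"translation":[0,0,0],"twist":[0,0,-1.5],"hand":0},
    {"translation":[0,0,0],"twist":[0,0,-1.5],"hand":0},
    {"translation":[0,0,0],"twist":[0,0,-1.5],"hand":0}
  ]
}}

```text
t: 10.02
ee_pos: [0.6054, 0.0965, 0.106]
tcp_rot: [-3.141, 0.0, 2.211]
force: [-2.1, 0.5, 6.9]
opening: 0.61
grip_force: 20.0
```

```bash
python3 s.py
```

```text
10.0167 [0.6054 0.0965 0.106 ] [-3.141  0.     2.211] [-2.1  0.5  6.9] [0.054 0.552 0.211] 53.70662542004208 [ 0.17  0.6  -0.57  1.72  0.39  0.94  0.08]
```

Request:
{"op": "play_rows", "data": {
  "increments": [
    {"translation":[0,0,0],"twist":[0,0,-1.5],"hand":0},
    {"translation":[0,0,0],"twist":[0,0,-1.5],"hand":0},
    {"translation":[0,0,0],"twist":[0,0,-1.5],"hand":0},
    {"translation":[0,0,0],"twist":[0,0,-1.5],"hand":0},
    {"translation":[0,0,0],"twist":[0,0,-1.5],"hand":0},
    {"translation":[0,0,0],"twist":[0,0,-1.5],"hand":0}
  ]
}}

```text
t: 10.52
ee_pos: [0.6054, 0.0964, 0.106]
tcp_rot: [-3.141, 0.0, 2.054]
force: [-2.8, 0.3, 6.8]
opening: 0.614
grip_force: 20.0
```

```bash
python3 s.py
```

```text
10.5167 [0.6054 0.0964 0.106 ] [-3.141  0.     2.054] [-2.8  0.3  6.8] [0.018 0.579 0.233] 53.99385231521664 [ 0.14  0.59 -0.53  1.73  0.36  0.93 -0.05]
```

Request:
{"op": "play_rows", "data": {
  "increments": [
    {"translation":[0,0,0],"twist":[0,0,-1.5],"hand":0},
    {"translation":[0,0,0],"twist":[0,0,-1.5],"hand":0},
    {"translation":[0,0,0],"twist":[0,0,-1.5],"hand":0},
    {"translation":[0,0,0],"twist":[0,0,-1.5],"hand":0},
    {"translation":[0,0,0],"twist":[0,0,-1.5],"hand":0},
    {"translation":[0,0,0],"twist":[0,0,-1.5],"hand":0}
  ]
}}

```text
t: 11.02
ee_pos: [0.6052, 0.0964, 0.106]
tcp_rot: [-3.141, 0.0, 1.897]
force: [-2.8, -0.1, 7.3]
opening: 0.608
grip_force: 20.0
```

```bash
python3 s.py
```

```text
11.0167 [0.6052 0.0964 0.106 ] [-3.141  0.     1.897] [-2.8 -0.1  7.3] [0.054 0.705 0.252] 53.542668546204 [ 0.12  0.58 -0.49  1.73  0.33  0.92 -0.19]
```

Request:
{"op": "play_rows", "data": {
  "increments": [
    {"translation":[0,0,0],"twist":[0,0,-1.5],"hand":0},
    {"translation":[0,0,0],"twist":[0,0,-1.5],"hand":0},
    {"translation":[0,0,0],"twist":[0,0,-1.5],"hand":0},
    {"translation":[0,0,0],"twist":[0,0,-1.5],"hand":0}
  ]
}}

```text
t: 11.35
ee_pos: [0.6055, 0.0955, 0.106]
tcp_rot: [-3.141, 0.002, 1.793]
force: [-2.4, -3.1, 6.9]
opening: 0.612
grip_force: 20.0
```

```bash
python3 s.py
```

```text
11.35 [0.6055 0.0955 0.106 ] [-3.141e+00  2.000e-03  1.793e+00] [-2.4 -3.1  6.9] [-0.8    0.534  0.837] 53.85129166399695 [ 0.1   0.57 -0.47  1.73  0.32  0.91 -0.28]
```

Torque has jumped to 0.84 N m, so the ring is at its hard end. I'll hold briefly and read again.

Request:
{"op": "play_rows", "data": {
  "increments": [
    {"translation":[0,0,0],"twist":[0,0,0],"hand":0},
    {"translation":[0,0,0],"twist":[0,0,0],"hand":0}
  ]
}}

```text
t: 11.52
ee_pos: [0.6055, 0.0953, 0.106]
tcp_rot: [-3.141, 0.002, 1.793]
force: [-2.6, -2.4, 6.9]
opening: 0.612
grip_force: 20.0
```

```bash
python3 s.py
```

```text
11.5167 [0.6055 0.0953 0.106 ] [-3.141e+00  2.000e-03  1.793e+00] [-2.6 -2.4  6.9] [-0.555  0.544  0.605] 53.85621782318777 [ 0.1   0.57 -0.47  1.73  0.32  0.91 -0.28]
```

Request:
{"op": "play_rows", "data": {
  "increments": [
    {"translation":[0,0,0],"twist":[0,0,-0.7],"hand":0},
    {"translation":[0,0,0],"twist":[0,0,-0.7],"hand":0}
  ]
}}

```text
t: 11.68
ee_pos: [0.6056, 0.0949, 0.106]
tcp_rot: [-3.141, 0.003, 1.769]
force: [-1.5, -4.4, 8.3]
opening: 0.611
grip_force: 20.0
```

```bash
python3 s.py
```

```text
11.6833 [0.6056 0.0949 0.106 ] [-3.141e+00  3.000e-03  1.769e+00] [-1.5 -4.4  8.3] [-0.903  0.512  0.769] 53.76930486600204 [ 0.09  0.57 -0.46  1.73  0.31  0.91 -0.3 ]
```

Request:
{"op": "play_rows", "data": {
  "increments": [
    {"translation":[0,0,0],"twist":[0,0,-0.5],"hand":0},
    {"translation":[0,0,0],"twist":[0,0,-0.5],"hand":0}
  ]
}}

```text
t: 11.85
ee_pos: [0.6056, 0.0944, 0.106]
tcp_rot: [-3.141, 0.003, 1.751]
force: [-2.3, -5.1, 8.4]
opening: 0.613
grip_force: 20.0
```

```bash
python3 s.py
```

```text
11.85 [0.6056 0.0944 0.106 ] [-3.141e+00  3.000e-03  1.751e+00] [-2.3 -5.1  8.4] [-1.156  0.516  0.749] 53.986907534548294 [ 0.09  0.57 -0.46  1.73  0.31  0.91 -0.31]
```

Torque saturates at 0.75–0.84 N m with the pads slipping, so the ring is firmly tight. Now let go and rise.

Request:
{"op": "play_rows", "data": {
  "increments": [
    {"translation":[0,0,0],"twist":[0,0,0],"hand":1},
    {"translation":[0,0,0],"twist":[0,0,0],"hand":1},
    {"translation":[0,0,0],"twist":[0,0,0],"hand":1},
    {"translation":[0,0,0],"twist":[0,0,0],"hand":1},
    {"translation":[0,0,0],"twist":[0,0,0],"hand":1},
    {"translation":[0,0,30],"twist":[0,0,0],"hand":1},
    {"translation":[0,0,40],"twist":[0,0,0],"hand":1},
    {"translation":[0,0,40],"twist":[0,0,0],"hand":1}
  ]
}}

```text
t: 12.52
ee_pos: [0.6047, 0.0967, 0.2159]
tcp_rot: [-3.139, -0.001, 1.749]
force: [1.7, 1.0, 0.4]
opening: 1.002
grip_force: 0.0
```

Request:
{"op": "play_rows", "data": {
  "increments": [
    {"translation":[-35,0,0],"twist":[0,0,0],"hand":1},
    {"translation":[-35,0,0],"twist":[0,0,0],"hand":1},
    {"translation":[-35,0,0],"twist":[0,0,0],"hand":1},
    {"translation":[-35,0,0],"twist":[0,0,0],"hand":1},
    {"translation":[-35,0,0],"twist":[0,0,0],"hand":1},
    {"translation":[0,0,0],"twist":[0,0,0],"hand":1},
    {"translation":[0,0,0],"twist":[0,0,0],"hand":1},
    {"translation":[0,0,0],"twist":[0,0,0],"hand":1}
  ]
}}

```text
t: 13.18
ee_pos: [0.4316, 0.0967, 0.2162]
tcp_rot: [3.14, 0.0, 1.748]
force: [0.3, -0.6, 0.2]
opening: 1.001
grip_force: 0.0
```

```bash
python3 s.py
python3 - <<'E'
from h import *
a=r.capture("side")[:,:,::-1];b=r.capture("top")[:,:,::-1]
cv2.imwrite("pics/c5.png",np.hstack([cv2.resize(a[180:310,230:360],(400,400)),cv2.resize(b[160:270,265:375],(400,400),interpolation=2)]))
E
```

```text
13.1833 [0.4316 0.0967 0.2162] [3.14  0.    1.748] [ 0.3 -0.6  0.2] [ 0.003 -0.13  -0.03 ] 88.08484716024013 [ 0.19  0.16 -0.57  2.01  0.11  0.99 -0.26]
```

View pics/c5.png

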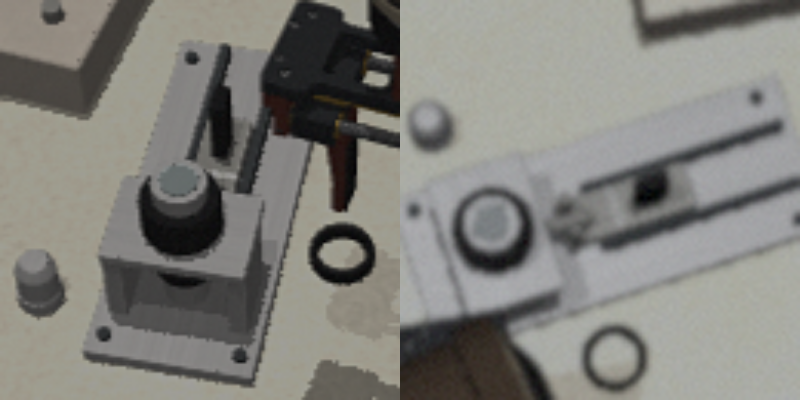

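The top crop shows the two pins about the lever at (570,220) and the grip forward at (652,188). The ring is released and the bystanders are in place, so I'm handing in.

```bash
python3 -c "
from plant import r
print(r.hand_in())"
```

```text
the job is handed in; nothing more can be done
None
```

I handed the job in at about 13 s; no verdict came back. The steady is home against its stop with its pins about the lever. The lock ring is on its hard end at about 0.75–0.84 N m, and the gripper has let go and is clear.

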